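# Weigh out an order of steel spacer rings on the dial scale

### The job

Weigh out a packet of steel rings: thread them one at a time onto the spindle of the scale's tray, each lowered until it lies flat on the hub or on the ring below, and stop as soon as the black pointer reaches or passes the red target marker. The tray sits loosely on the scale, so feel for the spindle, and be gentle: never push the pointer on into the red zone at the end of the dial. Leave the rings you do not need lying on the table, and do not disturb the marker or the other things on the desk.

Things in the scene. Friction and masses are not known exactly. Their poses are not given: they have to be found in the camera images.
- scale: White mechanical dial scale, fixed to the table; plinth 184 (x, from -96 to +88) x 134 (y) x 24 mm. Origin: on the table under it; x runs from the dial side to the tray side, z up. Slanted round dial, 102 mm across, at the front (centre x -52, z 63 mm); behind it a round steel tray, 98 mm across, floor 103 mm and rim 108 mm above the table, axis at x +40 mm. A spring carries the tray: 1 mm straight down per 0.3 N.
- tray_axis (a point): Fixed point on the scale's weighing axis (40 mm along its x), 118 mm above the table; it does not follow the tray. Spindle: upright steel rod, 12 mm in diameter, flat-topped, its edge barely broken, on a hub 34 mm across. Tray empty: hub top 118.5 mm, spindle top 171.5 mm above the table, both lower by 4 mm per ring loaded.
- tray_socket (a point): Black collar under the tray, fixed to the scale, on tray_axis, 84 mm up. The lift-off tray has play in its socket and stands to one side: the spindle's axis is 3.5 to 6 mm off tray_axis, in a direction that is not reported and differs each time. It stays there until pushed sideways with more than about 2 N; play ends at 7 mm. Find it by touch: a ring drops over it when within about 1.5 mm.
- pointer (a joint): Black pointer, rad clockwise seen from the front; 0 (lower left) with the tray empty. 0.2 rad per mm that the tray sinks, 0.67 rad per newton; each ring moves it by 0.75 to 0.87 rad. The graduations (0.2 rad apart) end at 3.6 rad: 18 mm, 5.4 N on the tray with the rings on it counted. Beyond lies the red overload zone, with a hard stop at 4.8 rad.
- marker (a joint): Red target marker on the dial's edge, set by hand, in the same angle as the pointer: pointer and marker show the same value when they are in line. It stays where it was set; two or three rings reach it.
- pointer_tip (a point): Tip of the black pointer, 36 mm from the dial's centre.
- marker_tip (a point): Point on the red marker 36 mm from the dial's centre.
- ring1: Steel spacer ring (one of four alike): 44 mm outer diameter, plain round hole 15 mm, 12 mm thick, about 0.12 kg (each weighs up to 7 % more or less). Origin: centre of its underside; z along its axis. Lies flat on the table at the start.
- ring2: Steel spacer ring, as ring1: 44 mm outer diameter, plain round hole 15 mm, 12 mm thick, about 0.12 kg (each weighs up to 7 % more or less). Origin: centre of its underside; z along its axis. Lies flat on the table at the start.
- ring3: Steel spacer ring, as ring1: 44 mm outer diameter, plain round hole 15 mm, 12 mm thick, about 0.12 kg (each weighs up to 7 % more or less). Origin: centre of its underside; z along its axis. Lies flat on the table at the start.
- ring4: Steel spacer ring, as ring1: 44 mm outer diameter, plain round hole 15 mm, 12 mm thick, about 0.12 kg (each weighs up to 7 % more or less). Origin: centre of its underside; z along its axis. Lies flat on the table at the start.
- orange_tape: Orange roll of tape lying flat, 100 mm across, 50 mm high, a bystander. Origin: centre of its underside.
- date_stamp: Black block stamp, 52 x 88 x 46 mm, a bystander. Origin: centre of its underside.
- stapler: Red stapler, 34 x 144 x 44 mm, a bystander. Origin: centre of its underside.
Not all that is in view belongs to the job. Leave any green or purple look-alike of the ring4 alone.

How it is judged:
By the outcome, as a careful person would: the job done as asked, in the order asked, and still so for the second after the job is handed in, with the robot touching nothing.
It also fails if it takes over 72 s, if anything falls off the work surface, if the arm or the gripper's body presses on something with over 40 N, if the wrist force passes 120 N, or if a joint passes its speed limit or range.

### The arm

A 6-joint arm with a two-finger parallel gripper is mounted at the origin on a cart in front of the work surface, level with it; the furniture and walls round the work are solid. World frame = base frame: x ahead of the robot, y to its left, z up, the work surface at z = 0. Lengths are in m, angles in rad, forces in N, time in s.
With the tool pointing down it reaches from about 0.25 to 0.85 m from the base axis. Payload 12.5 kg.
Tool frame: the origin (TCP) lies between the finger pads; the fingertips stand 8 mm ahead of it and the grasp point (between the pads) lies 11 mm behind it (robot.tips_ahead is the distance from the TCP to the fingertips, in m); y points along the fingers, x is the direction in which the jaws open and shut, and the axes are right-handed (so a half turn about y gives the same grasp; the last joint's range is limited). The gripper opens to 93 mm and grips with 3 to 60 N. Pads are 15 mm wide; open, the fingers measure 128 mm over their backs; the gripper's body (75 mm by 188 mm) begins 65 mm behind the grasp point.
Start: joints at [1.174, 0.351, 1.652, -0, 1.139, -0.085], TCP at [0.169, 0.523, 0.227] pointing down, gripper open.
Joint ranges: [-2.75, 2.75], [-0.79, 2.1], [0.01, 2.65], [-1.57, 4.71], [0.07, 3.14], [-2.87, 2.87]. Speed limits (rad/s): [2.22, 2.22, 2.79, 3.14, 3.14, 3.14].

### API

Orientations are given as a rotation vector (axis times angle).
In Python, from plant import robot gives the robot as it stands. The module is installed in compiled form; this text tells all that it offers. Calls block until the motion is done:
- robot.move_ptp(position, orientation): joint-space move of the TCP to a pose.
- robot.line_to(position, v=0.15, orientation=None): straight line of the TCP; orientation=None keeps the orientation; v is the mean speed in m/s.
- robot.goto_joints(angles): joint-space move.
- robot.ungrasp() and robot.close_gripper(f_grip=None): open the fingers fully, or close them until they stop; f_grip is the grip in N (None keeps the last).
- robot.wait(seconds).
- robot.inverse_kinematics(position, orientation): joint angles nearest the present ones, or None.
- robot.get_state(): the state.
- robot.snapshot(name): name is "scene" or "top" or "wrist"; returns a dict with "image" (384x512x3 uint8, blue, green, red), "z_map" (384x512 float32, m along the optical axis (not along the pixel's ray), 0 where there is no reading), "intrinsics" (3x3 intrinsics, pixels), "eye" and "rotation" of the camera in the world. Camera axes: x right, y down, z forward; pixel columns grow to the right and rows downward; lengths in m; the calibration is good to about 2 mm. The wrist camera is an equidistant fisheye: a pixel r from the principal point sees the ray r / f radians off the axis. A picture is of the moment at which its call begins.
A pose or a line that the arm cannot do raises robot.IKError and nothing moves.
- robot.sign_off(): hands the job in, once; it reports no verdict.
Trained networks look in the newest picture that a camera, given by its name, has taken for a name from the list of things; names that differ only in an ending like _2 or _b are one class to them, and where a whole thing is asked for, a point or a joint stands for the part that bears it (a point fixed in the world has none). Each returns a list of dicts, best first, with "confidence" (0 to 1); they miss things now and then, are a little off and sometimes report something else, mostly with a low value. They report only what shows in the picture. A call takes as long as a camera call. They do not tell look-alikes from the thing itself.
- robot.look_for(camera, thing): "centre" ([x, y, z] in m, in world coordinates, good to about 4 mm: the middle of the surface that is visible of it).
- robot.pinpoint(camera, thing): "centre" ([x, y, z] in m, in world coordinates, good to about 4 mm: a listed point, or the origin of a listed thing).
The state is a dict: "clock": time; "q": joint angles; "joint_vel": joint speeds; "joint_torque": joint torques, N m; "position": TCP position; "tcp_rot": TCP orientation; "wrist_force": force on the tool from outside, world axes, zero at the start; "ft_torque": the same for the moment, N m; "finger_gap": finger opening in m.
Only numpy, scipy, OpenCV 4.12 (cv2) and the standard library are available. Lean on these libraries where they do the work, as an engineer would, in place of code of your own. Each camera call takes 0.05 s, during which the arm holds its last target.

## Working session

There is one attempt and no reset: what is moved stays moved. The work goes in short steps, each a Python script; the robot and the scene stay as the last script left them, time stands still between calls to the robot, and variables do not carry over. Pictures are saved under pics/ and viewed, and the job is handed in when it is done.

```bash
mkdir -p pics; ls; python3 - <<'E'
from plant import robot
import cv2,numpy as np
s=robot.get_state();print({k:np.round(v,3) for k,v in s.items()}, robot.tips_ahead)
for c in ["scene","top","wrist"]:
    d=robot.snapshot(c);cv2.imwrite(f"pics/{c}0.png",d["image"]);print(c,d["eye"],d["rotation"],d["intrinsics"])
    np.savez(f"pics/{c}0.npz",**d)
for t in ["ring1","scale","tray_axis","tray_socket","orange_tape","stapler","date_stamp","pointer_tip","marker_tip"]:
    for c in ["top","scene"]:
        print(t,c,[(np.round(r["centre"],4).tolist(),round(r["confidence"],2)) for r in robot.pinpoint(c,t)])
print(robot.get_state()["clock"])
E
```

```text
pics
{'clock': np.float64(0.0), 'q': array([ 1.174,  0.351,  1.652, -0.   ,  1.139, -0.085]), 'joint_vel': array([-0.001,  0.001,  0.001,  0.   ,  0.   , -0.001]), 'joint_torque': array([ 0.0000e+00, -4.9731e+01, -2.8527e+01,  7.0000e-02,  2.5000e-02,
       -0.0000e+00]), 'position': array([0.169, 0.523, 0.226]), 'tcp_rot': array([-1.341, -0.976,  0.977]), 'wrist_force': array([-0.05 ,  0.421, -0.471]), 'ft_torque': array([ 0.067,  0.056, -0.028]), 'finger_gap': np.float64(0.093)} 0.008
scene [-0.02242792 -0.6091647   1.20732505] [-2.34531664  0.7329464  -0.2780707 ] [[408.36538998   0.         256.50488819]
 [  0.         408.36538998 201.58250846]
 [  0.           0.           1.        ]]
top [0.3419372  0.18823966 1.45341407] [-2.14093581  2.15571822 -0.1832935 ] [[472.91140244   0.         253.39177688]
 [  0.         472.91140244 188.5374644 ]
 [  0.           0.           1.        ]]
wrist [0.10169715 0.545838   0.38527832] [2.36153876 1.7193196  0.22405836] [[297.31863964   0.         256.78177036]
 [  0.         297.31863964 187.54065383]
 [  0.           0.           1.  
[... 502 characters left out ...]
cene []
tray_axis top [([0.468, 0.3481, 0.1184], 0.62)]
tray_axis scene [([0.4724, 0.3517, 0.1189], 0.93)]
tray_socket top [([0.4725, 0.3495, 0.0826], 0.93)]
tray_socket scene [([0.4728, 0.3528, 0.0821], 0.57)]
orange_tape top [([0.6003, -0.2172, -0.0007], 0.96)]
orange_tape scene [([0.6039, -0.2173, 0.0023], 0.93)]
stapler top [([0.3636, 0.5619, 0.001], 0.67)]
stapler scene [([0.3623, 0.5608, -0.0009], 0.84)]
date_stamp top [([0.709, -0.0076, 0.002], 0.74)]
date_stamp scene [([0.7087, -0.0087, -0.0052], 0.77)]
pointer_tip top [([0.6027, -0.2192, -0.0016], 0.61), ([0.3807, 0.4036, 0.0594], 0.36)]
pointer_tip scene [([0.707, -0.0076, -0.0003], 0.26)]
marker_tip top []
marker_tip scene []
1.05
```

View pics/top0.png

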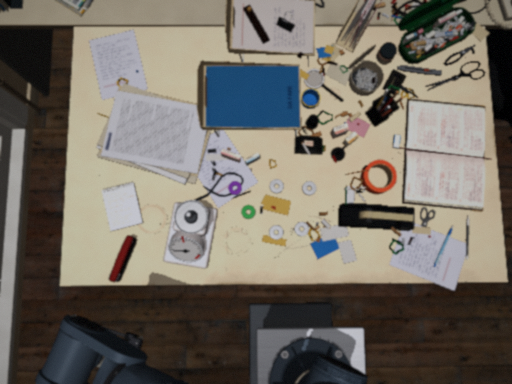

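View pics/scene0.png

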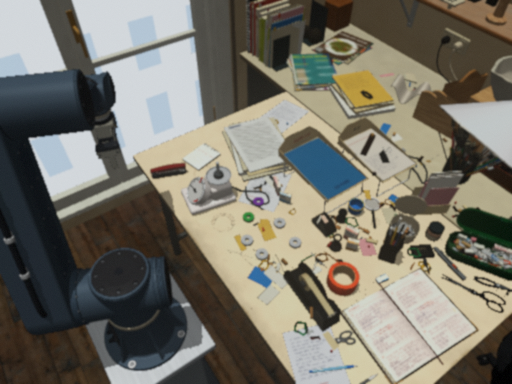

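View pics/wrist0.png

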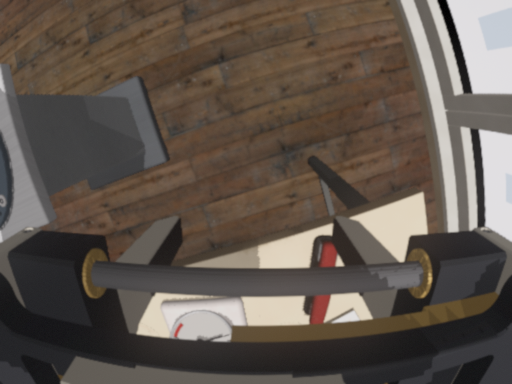

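```bash
python3 - <<'E'
from scipy.spatial.transform import Rotation as R
print(R.from_rotvec([-1.341,-0.976,0.977]).as_matrix().round(3))
E
```

```text
[[ 0.307 -0.    -0.952]
 [ 0.952 -0.001  0.307]
 [-0.001 -1.     0.   ]]
```

```bash
python3 - <<'E'
import cv2,numpy as np
t=cv2.imread("pics/top0.png")
cv2.imwrite("pics/z1.png",cv2.resize(t[165:285,155:355],None,fx=4,fy=4,interpolation=cv2.INTER_CUBIC))
w=cv2.imread("pics/wrist0.png")
a=cv2.resize(w[290:345,150:260],None,fx=7,fy=7,interpolation=cv2.INTER_CUBIC)
cv2.imwrite("pics/z2.png",a)
E
```

```text
(no output)
```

View pics/z1.png

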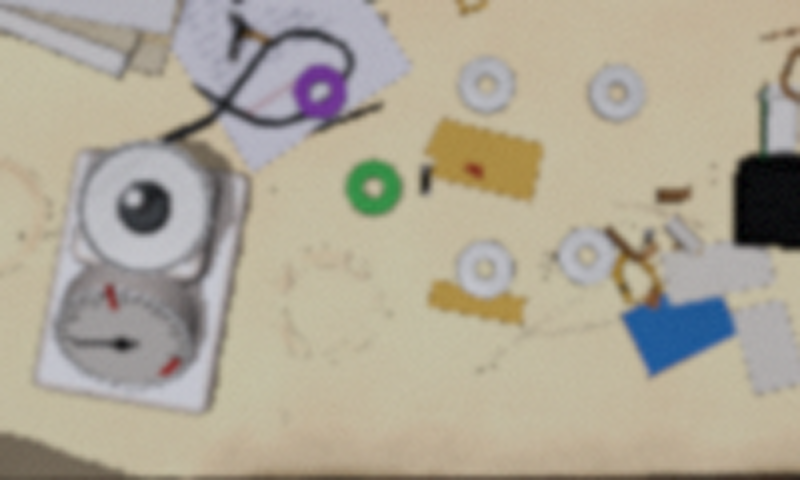

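View pics/z2.png

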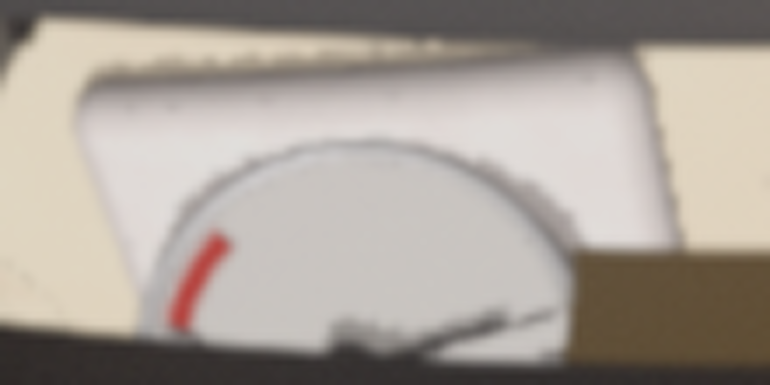

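```bash
cat > h.py <<'E'
import numpy as np,cv2
from scipy.spatial.transform import Rotation as R
def cloud(d):
    K=d["intrinsics"];z=d["z_map"];v,u=np.mgrid[:z.shape[0],:z.shape[1]]
    p=np.stack([(u-K[0,2])/K[0,0]*z,(v-K[1,2])/K[1,1]*z,z],-1)
    return p@R.from_rotvec(d["rotation"]).as_matrix().T+d["eye"]
def ray(d,u,v):
    K=d["intrinsics"];r=np.array([(u-K[0,2])/K[0,0],(v-K[1,2])/K[1,1],1.]);return R.from_rotvec(d["rotation"]).as_matrix()@r
E
python3 - <<'E'
from h import *
d=np.load("pics/top0.npz");P=cloud(d);Z=P[...,2].copy();Z[d["z_map"]==0]=np.nan
print("table z",np.nanmedian(Z[210:280,225:240]))
h=np.clip(np.nan_to_num(Z)*1000/150*255,0,255).astype(np.uint8)
cv2.imwrite("pics/hz.png",cv2.resize(cv2.applyColorMap(cv2.convertScaleAbs(np.nan_to_num(Z)*1000,alpha=6),cv2.COLORMAP_JET)[165:285,155:355],None,fx=4,fy=4,interpolation=cv2.INTER_NEAREST))
# spindle: z>0.14
for lo,hi in [(0.15,0.185),(0.112,0.13),(0.096,0.112)]:
    m=(Z>lo)&(Z<hi)&(P[...,1]>0.25)&(P[...,1]<0.45)&(P[...,0]>0.4)&(P[...,0]<0.56)
    q=P[m];print(lo,len(q),q.mean(0) if len(q) else None,(q.min(0)+q.max(0))/2 if len(q) else None)
# plinth orientation
m=(Z>0.015)&(Z<0.035)&(P[...,1]>0.24)&(P[...,1]<0.48)&(P[...,0]>0.3)&(P[...,0]<0.58)
r=cv2.minAreaRect(np.float32(P[(Z>0.015)&(P[...,1]>0.24)&(P[...,1]<0.48)&(P[...,0]>0.3)&(P[...,0]<0.56)][:,:2]));print(r)
# rings
for c in [(0.574,0.098),(0.570,-0.010),(0.439,0.099),(0.447,0.019)]:
    m=(np.hypot(P[...,0]-c[0],P[...,1]-c[1])<0.03)&(Z>0.006)
    q=P[m];(x,y),rr=cv2.minEnclosingCircle(np.float32(q[:,:2]));print(c,len(q),q.mean(0).round(4),x,y,rr)
# dial plane
m=(Z>0.035)&(Z<0.1)&(P[...,0]>0.34)&(P[...,0]<0.43)&(P[...,1]>0.31)&(P[...,1]<0.42)
q=P[m];
c=np.array([0.382,0.364]);q=q[np.hypot(*(q[:,:2]-c).T)<0.03]
A=np.c_[q[:,:2],np.ones(len(q))];s=np.linalg.lstsq(A,q[:,2],rcond=None)[0];print("plane",s,np.std(A@s-q[:,2]),len(q))
def on(u,v):
    e=d["eye"];r=ray(d,u,v);t=(s@[e[0],e[1],1]-e[2])/(r[2]-s[0]*r[0]-s[1]*r[1]);return e+t*r
# pixel in zoom -> full
f=lambda u,v:on(155+(u+.5)/4-.5,165+(v+.5)/4-.5)
C=f(125,345);pt=f(72,343);mk=f(110,296);ov=f(172,365)
n=np.array([-s[0],-s[1],1]);n/=np.linalg.norm(n)
def ang(a,b):
    a=a-C;b=b-C;return -np.arctan2(n@np.cross(a,b),a@b)%(2*np.pi)
print(C,"marker",ang(pt,mk),"ov",ang(pt,ov),np.linalg.norm(pt-C),np.linalg.norm(mk-C),n)
E
```

```text
table z 0.0006978542941358246
0.15 21 [0.4713497  0.34483388 0.17048505] [0.47190015 0.3450553  0.1647921 ]
0.112 106 [0.47142136 0.3426922  0.11839958] [0.48564351 0.33084251 0.12090639]
0.096 828 [0.46859639 0.34685487 0.10377903] [0.46084587 0.34587111 0.10395588]
((0.42773520946502686, 0.35626739263534546), (0.1343824416399002, 0.18765616416931152), 80.05218505859375)
(0.574, 0.098) 145 [0.5745 0.0939 0.0117] 0.5714195370674133 0.09719468653202057 0.02975962497293949
(0.57, -0.01) 145 [ 0.568  -0.0077  0.0123] 0.56999671459198 -0.00985587015748024 0.02702881395816803
(0.439, 0.099) 147 [0.4328 0.0973 0.0124] 0.4383314847946167 0.09773804247379303 0.02947956882417202
(0.447, 0.019) 161 [0.4433 0.0167 0.0125] 0.44456297159194946 0.015307748690247536 0.0257139652967453
plane [ 1.07404317 -0.17098619 -0.28369918] 0.0038501892287807686 330
[0.37593523 0.36379712 0.05786721] marker 1.4883382545429826 ov 3.670368675295809 0.039677165133715886 0.04943293059275319 [-0.72696628  0.11573203  0.67685015]
```

View pics/hz.png

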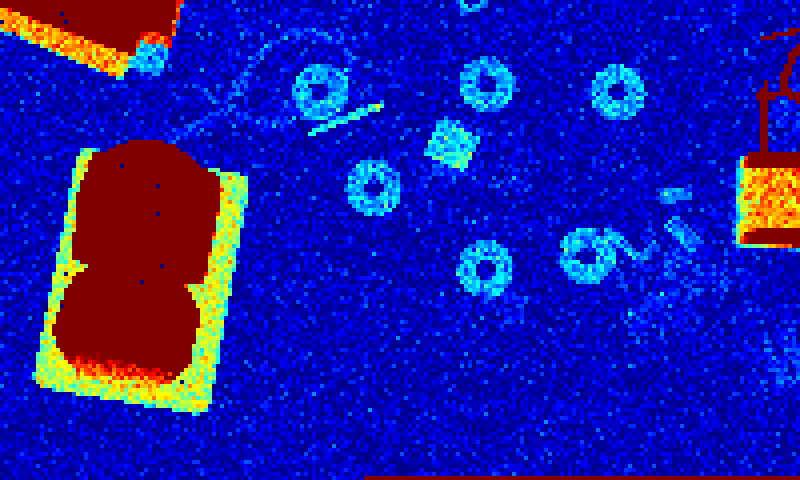

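```bash
cat >> h.py <<'E'
from plant import robot
def ori(deg):
    c,s=np.cos(np.radians(deg)),np.sin(np.radians(deg))
    return R.from_matrix(np.array([[c,0,-s],[s,0,c],[0,-1,0]])).as_rotvec()
def st(tag=""):
    s=robot.get_state();print(tag,"t",round(float(s["clock"]),2),"p",np.round(s["position"],4).tolist(),"F",np.round(s["wrist_force"],2).tolist(),"gap",round(float(s["finger_gap"])*1000,2),flush=True);return s
def F(n=8):
    a=[]
    for _ in range(n):
        a.append(robot.get_state()["wrist_force"]);robot.wait(0.01)
    a=np.array(a);return a.mean(0),a.std(0)
def pic(n,c="wrist"):
    d=robot.snapshot(c);cv2.imwrite(f"pics/{n}.png",d["image"]);np.savez(f"pics/{n}.npz",**d);return d
E
python3 - <<'E'
from h import *
x,y=0.4713,0.3448
robot.move_ptp([x,y,0.25],ori(80));st()
print(F())
pic("w1")
st()
E
```

```text
t 2.38 p [0.4706, 0.3455, 0.2499] F [0.53, -0.59, -1.0] gap 93.24
(array([-0.21688015,  0.20632319, -0.27242276]), array([0.49752721, 0.57985234, 0.35214582]))
 t 2.49 p [0.4705, 0.3456, 0.25] F [-0.11, -0.66, -0.41] gap 93.03
```

View pics/w1.png

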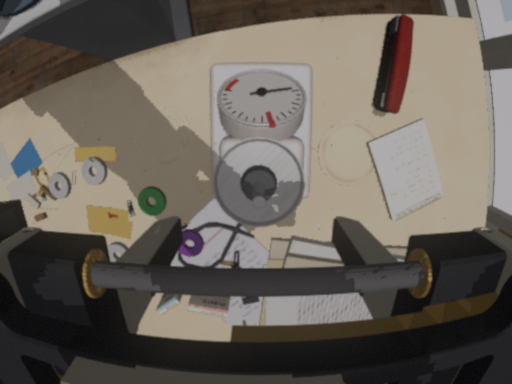

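```bash
python3 - <<'E'
import cv2
w=cv2.imread("pics/w1.png")
cv2.imwrite("pics/z3.png",cv2.rotate(cv2.resize(w[62:142,212:312],None,fx=7,fy=7,interpolation=cv2.INTER_CUBIC),cv2.ROTATE_180))
E
```

```text
(no output)
```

View pics/z3.png

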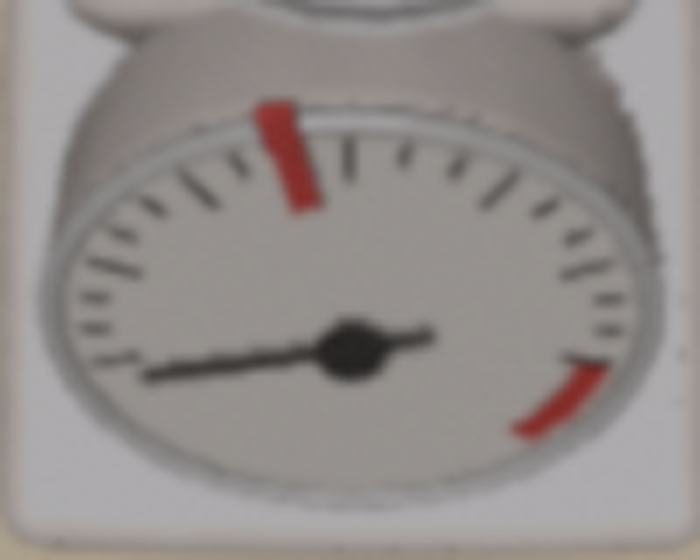

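```bash
python3 - <<'E'
from h import *
x,y=0.4713,0.3448
robot.line_to([x,y,0.143],v=0.2);st("down");robot.wait(0.1);st()
robot.close_gripper(3);s=st("closed");f,_=F(10);print(f);st()
robot.ungrasp();st("open")
robot.line_to([x,y,0.19],v=0.25);pic("w2");st()
E
```

```text
down t 3.17 p [0.4716, 0.3453, 0.144] F [-0.87, 0.39, -1.28] gap 92.94
 t 3.27 p [0.4719, 0.3453, 0.1445] F [0.61, 0.2, 0.9] gap 92.73
closed t 4.53 p [0.4719, 0.3453, 0.1434] F [3.51, 3.45, -0.04] gap 11.66
[ 3.51921411  4.10123255 -0.1478291 ]
 t 4.61 p [0.4718, 0.3452, 0.1433] F [4.13, 3.9, 0.46] gap 12.15
open t 5.94 p [0.4713, 0.3448, 0.143] F [0.12, 0.98, -0.24] gap 92.9
 t 6.33 p [0.4711, 0.3447, 0.1898] F [-1.0, 0.95, -0.28] gap 92.93
```

View pics/w2.png

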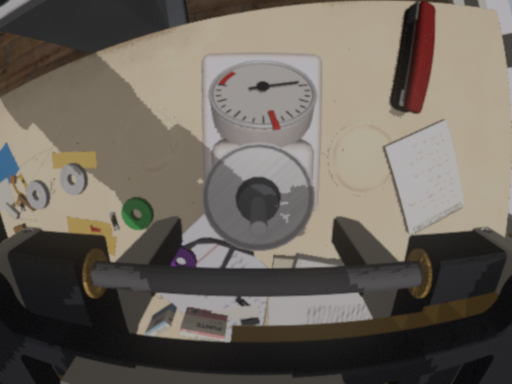

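```bash
python3 - <<'E'
from h import *
x,y=0.4715,0.3450
robot.move_ptp([x,y,0.19],ori(-10))
robot.line_to([x,y,0.143],v=0.15)
for i in range(4): st();robot.wait(0.1)
robot.close_gripper(3);st("closed");print(F(10));st()
robot.ungrasp();st("open");robot.wait(0.1);st()
robot.line_to([x,y,0.2],v=0.3)
pic("w3","top")
E
```

```text
t 8.2 p [0.4716, 0.3451, 0.1433] F [-0.09, 0.4, 0.34] gap 92.69
 t 8.3 p [0.472, 0.3454, 0.1441] F [-0.64, 1.03, 0.12] gap 92.86
 t 8.4 p [0.472, 0.3453, 0.144] F [-0.8, 0.68, 0.52] gap 92.83
 t 8.5 p [0.4718, 0.3452, 0.1437] F [0.36, 1.16, -0.46] gap 92.93
closed t 9.83 p [0.4721, 0.345, 0.1432] F [4.46, -0.73, -1.19] gap 11.64
(array([ 4.64258945, -0.56938777, -0.26127093]), array([0.55845183, 0.38608718, 0.71320333]))
 t 9.92 p [0.472, 0.345, 0.1432] F [4.63, -0.83, 0.46] gap 11.76
open t 11.25 p [0.4715, 0.345, 0.143] F [0.31, -0.33, -0.19] gap 92.76
 t 11.35 p [0.4715, 0.345, 0.143] F [0.48, -0.2, -0.38] gap 93.13
```

```bash
cat >> h.py <<'E'
def pick(x,y,a1,a2):
    robot.move_ptp([x,y,0.045],ori(a1))
    robot.line_to([x,y,0.0095],v=0.12)
    robot.close_gripper(8);st("sq1")
    robot.ungrasp()
    robot.move_ptp([x,y,0.0105],ori(a2));
    robot.line_to([x,y,0.0095],v=0.05)
    robot.wait(0.2)
    s=st("pre");robot.close_gripper(25);st("sq2")
    robot.line_to([x,y,0.06],v=0.2)
E
python3 - <<'E'
from h import *
pick(0.570,-0.010,-10,80)
robot.move_ptp([0.472,0.345,0.235],ori(80));robot.wait(0.3);st("above")
print(F(15));pic("w4");pic("s4","scene")
E
```

```text
sq1 t 14.5 p [0.5701, -0.01, 0.0095] F [-0.87, 0.39, -0.49] gap 44.15
pre t 17.28 p [0.57, -0.01, 0.0095] F [-0.31, 1.02, 0.05] gap 92.93
sq2 t 18.13 p [0.57, -0.01, 0.0095] F [1.17, 0.58, 0.15] gap 43.07
above t 20.34 p [0.4722, 0.3446, 0.2348] F [-0.01, -0.2, -0.88] gap 43.05
(array([-0.27999713, -0.04143663, -1.50273092]), array([0.52446816, 0.46716146, 0.62016706]))
```

View pics/w4.png

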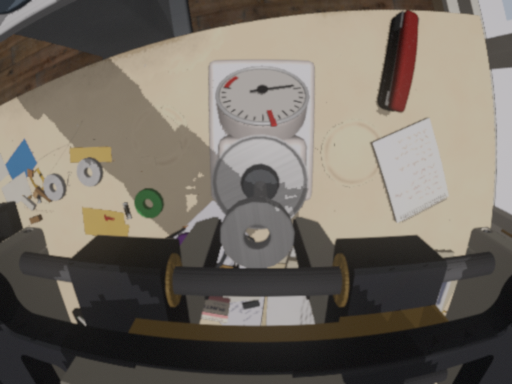

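```bash
python3 - <<'E'
from h import *
x,y=0.472,0.345
robot.line_to([x,y,0.186],v=0.2);robot.wait(0.15);b,_=F(15);print(b)
robot.line_to([x,y,0.176],v=0.04);robot.wait(0.15);f,_=F(15);print(f,f-b);st()
pic("w5")
E
python3 -c "
import cv2
w=cv2.imread('pics/w5.png');cv2.imwrite('pics/z5.png',cv2.resize(w[40:290,160:360],None,fx=3,fy=3,interpolation=cv2.INTER_CUBIC)[:600])"
```

```text
[-0.0280407  -0.08039807 -1.25211609]
[0.31021166 0.06883492 0.01999027] [0.33825236 0.14923299 1.27210636]
 t 21.91 p [0.472, 0.3451, 0.1761] F [0.01, -0.42, 0.17] gap 42.78
```

View pics/z5.png

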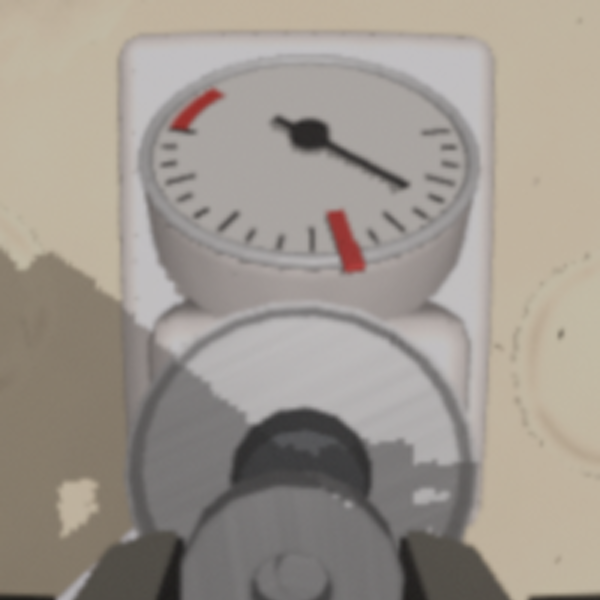

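```bash
python3 -c "
import cv2
w=cv2.imread('pics/w5.png');cv2.imwrite('pics/z6.png',cv2.resize(w[195:265,210:310],None,fx=8,fy=8,interpolation=cv2.INTER_CUBIC))"
```

```text
(no output)
```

View pics/z6.png

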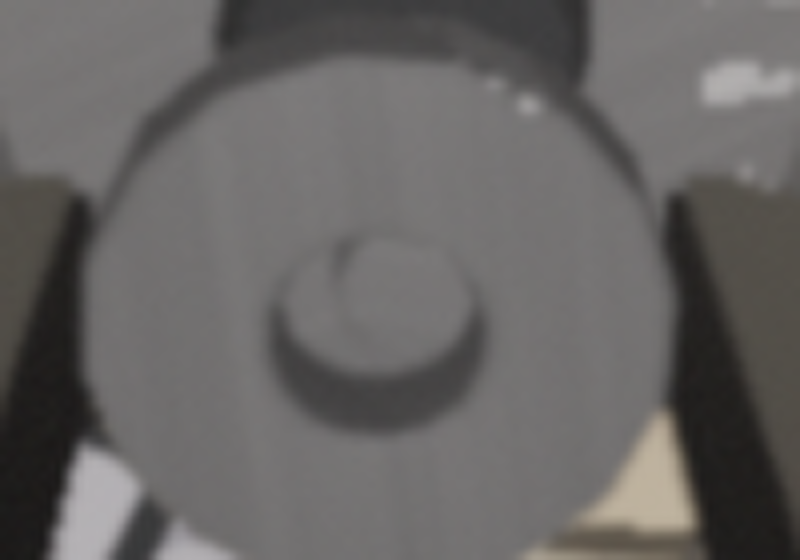

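```bash
python3 - <<'E'
from h import *
x,y=0.4725,0.3483
robot.line_to([0.472,0.345,0.186],v=0.1);b=np.array([0,0,-1.25])
robot.line_to([x,y,0.186],v=0.05);robot.wait(0.15)
robot.line_to([x,y,0.176],v=0.04);robot.wait(0.15);f,_=F(15);print(f,f-b);st()
pic("w6")
E
python3 -c "
import cv2
w=cv2.imread('pics/w6.png');cv2.imwrite('pics/z7.png',cv2.resize(w[195:265,210:310],None,fx=8,fy=8,interpolation=cv2.INTER_CUBIC))"
```

```text
[ 0.02073589 -0.16052909 -0.90636802] [ 0.02073589 -0.16052909  0.34363198]
 t 23.28 p [0.4726, 0.3483, 0.1762] F [0.15, -0.5, -1.58] gap 42.9
```

View pics/z7.png

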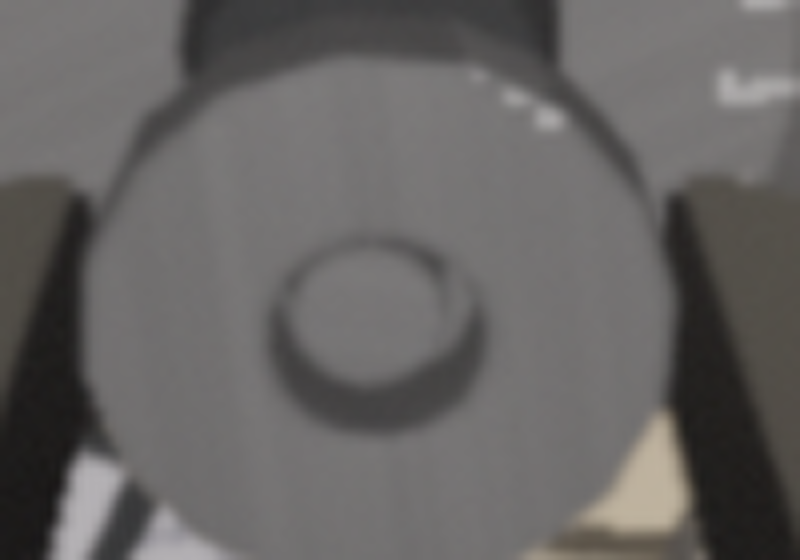

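```bash
python3 -c "
import cv2
w=cv2.imread('pics/w6.png');cv2.imwrite('pics/z8.png',cv2.rotate(cv2.resize(w[50:135,205:325],None,fx=6,fy=6,interpolation=cv2.INTER_CUBIC),1))"
```

```text
(no output)
```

View pics/z8.png

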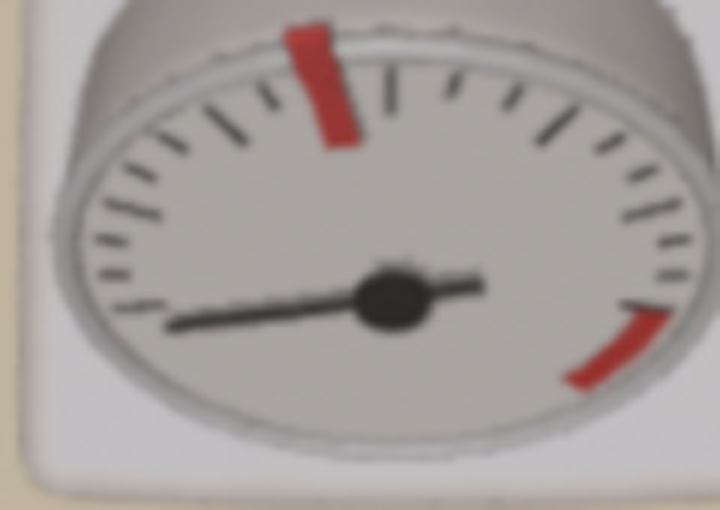

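```bash
python3 - <<'E'
from h import *
x,y=0.4730,0.3478
robot.line_to([x,y,0.170],v=0.04);
robot.line_to([x,y,0.134],v=0.08);f,_=F(8);print(f)
robot.line_to([x,y,0.1245],v=0.04);robot.wait(0.1);f,_=F(12);print(f);st()
robot.ungrasp();st("open")
robot.line_to([x,y,0.235],v=0.3)
pic("w7");st()
E
python3 -c "
import cv2
w=cv2.imread('pics/w7.png');cv2.imwrite('pics/z9.png',cv2.rotate(cv2.resize(w[55:240,195:325],None,fx=3.2,fy=3.2,interpolation=cv2.INTER_CUBIC),1))
cv2.imwrite('pics/z10.png',cv2.rotate(cv2.resize(w[60:140,205:325],None,fx=6,fy=6,interpolation=cv2.INTER_CUBIC),1))"
```

```text
[ 0.21793055  0.06597271 -0.99728852]
[-0.66376587 -0.52461441 -0.35917699]
 t 24.88 p [0.473, 0.3478, 0.1246] F [-0.21, 0.48, -0.4] gap 43.32
open t 25.82 p [0.473, 0.3478, 0.1245] F [0.36, -0.39, -0.27] gap 93.06
 t 26.39 p [0.4726, 0.3475, 0.2343] F [-0.63, 0.31, -0.84] gap 92.77
```

View pics/z9.png

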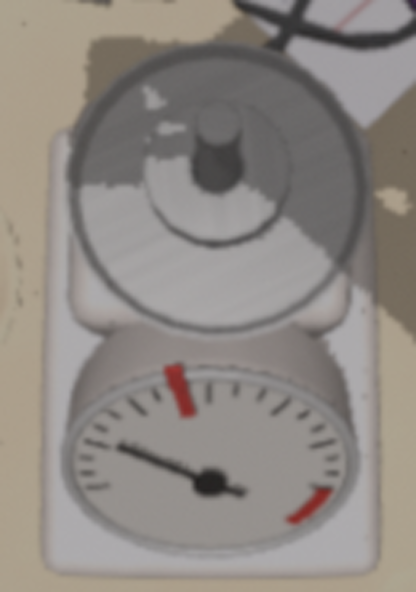

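View pics/z10.png

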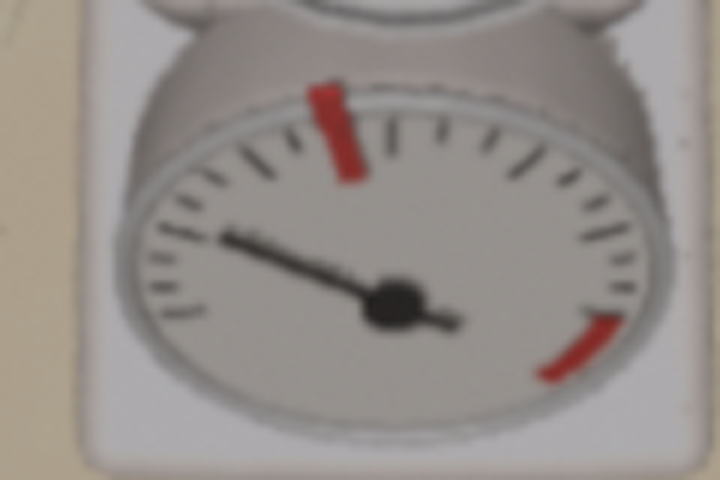

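```bash
python3 - <<'E'
from h import *
pick(0.439,0.099,-45,45)
x,y=0.4731,0.3478
robot.move_ptp([x,y,0.20],ori(80));robot.wait(0.1)
robot.line_to([x,y,0.183],v=0.15);robot.wait(0.15);b,_=F(12);print(b)
robot.line_to([x,y,0.172],v=0.04);robot.wait(0.1);f,_=F(15);print(f,f-b);st()
pic("w8")
E
python3 -c "
import cv2
w=cv2.imread('pics/w8.png');cv2.imwrite('pics/z11.png',cv2.rotate(cv2.resize(w[45:270,195:325],None,fx=2.6,fy=2.6,interpolation=cv2.INTER_CUBIC),1))
cv2.imwrite('pics/z12.png',cv2.resize(w[195:265,210:310],None,fx=8,fy=8,interpolation=cv2.INTER_CUBIC))"
```

```text
sq1 t 29.21 p [0.439, 0.099, 0.0095] F [-0.12, -0.03, 0.51] gap 43.69
pre t 31.99 p [0.439, 0.099, 0.0095] F [0.59, 0.28, 0.25] gap 92.79
sq2 t 32.84 p [0.4389, 0.099, 0.0095] F [-0.56, -0.86, 0.88] gap 43.29
[ 0.16344014  0.1924209  -0.93555366]
[ 0.04607616  0.04998001 -0.90974761] [-0.11736398 -0.1424409   0.02580605]
 t 35.62 p [0.4731, 0.3478, 0.1721] F [-0.95, -1.14, -1.62] gap 43.19
```

View pics/z11.png

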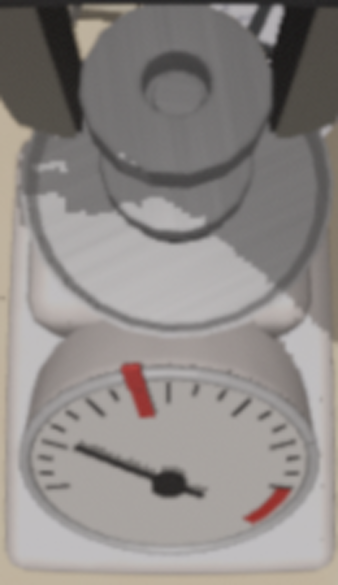

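View pics/z12.png

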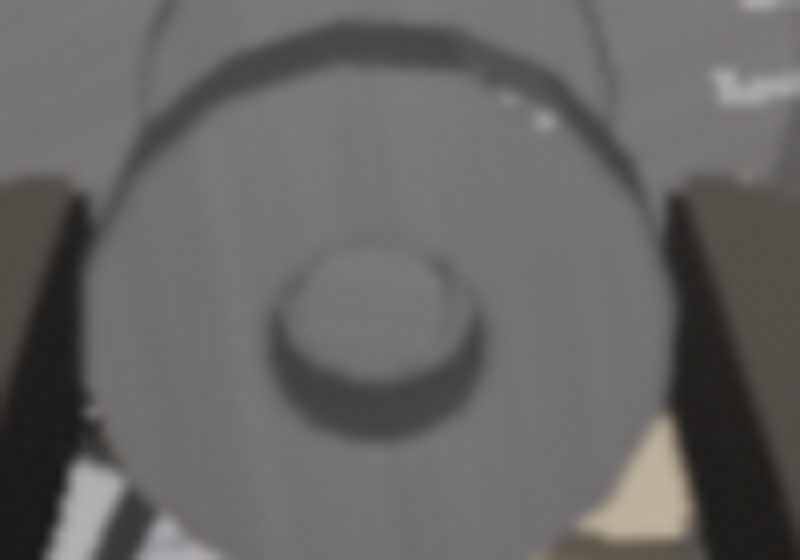

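```bash
python3 - <<'E'
from h import *
x,y=0.4731,0.3474
robot.line_to([x,y,0.142],v=0.08);f,_=F(6);print(f)
robot.line_to([x,y,0.1325],v=0.04);robot.wait(0.1);f,_=F(12);print(f);st()
robot.ungrasp();st("open")
robot.line_to([x,y,0.235],v=0.3);robot.wait(0.2)
pic("w9");pic("t9","top");st()
robot.wait(0.2)
for c in ["wrist","top"]:
  for t in ["pointer_tip","marker_tip"]:
    print(c,t,[(np.round(r["centre"],4).tolist(),round(r["confidence"],2)) for r in robot.pinpoint(c,t)][:2])
E
python3 -c "
import cv2
w=cv2.imread('pics/w9.png');cv2.imwrite('pics/z13.png',cv2.rotate(cv2.resize(w[55:240,195:325],None,fx=3.2,fy=3.2,interpolation=cv2.INTER_CUBIC),1))
cv2.imwrite('pics/z14.png',cv2.rotate(cv2.resize(w[65:130,215:310],None,fx=8,fy=8,interpolation=cv2.INTER_CUBIC),1))"
```

```text
[ 0.18443321 -0.01041458 -0.88051791]
[-0.66890498 -0.52324186 -0.26138846]
 t 36.83 p [0.4731, 0.3474, 0.1326] F [-0.64, 0.21, -0.17] gap 42.85
open t 37.77 p [0.4731, 0.3474, 0.1325] F [0.17, 0.94, 0.14] gap 93.01
 t 38.56 p [0.4728, 0.3472, 0.234] F [-0.32, -1.14, 0.09] gap 92.98
wrist pointer_tip [([0.402, 0.3671, 0.0924], 0.5)]
wrist marker_tip [([0.4083, 0.3686, 0.0872], 0.63)]
top pointer_tip []
top marker_tip []
```

View pics/z13.png

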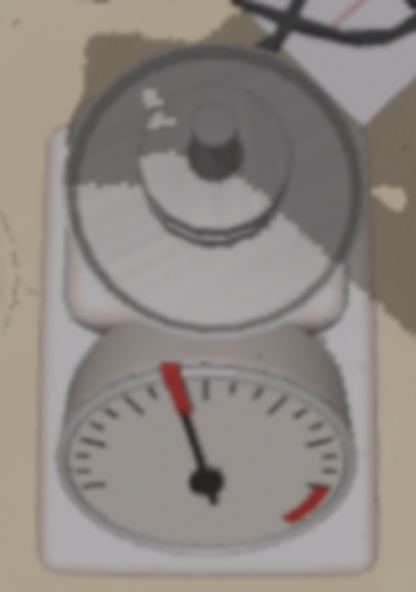

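View pics/z14.png

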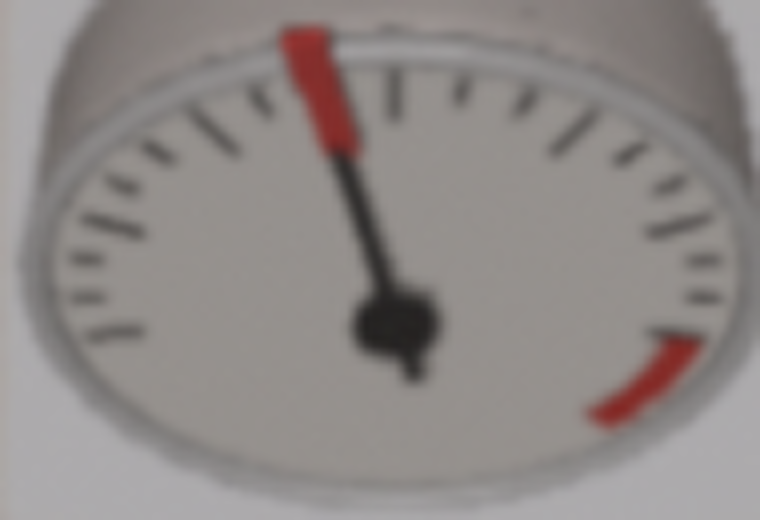

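```bash
python3 - <<'E'
from h import *
robot.line_to([0.336,0.373,0.14],v=0.3);robot.wait(0.25)
for i in range(3): pic(f"d{i}")
st()
E
python3 -c "
import cv2,numpy as np
w=np.mean([cv2.imread(f'pics/d{i}.png').astype(float) for i in range(3)],0).astype('uint8');cv2.imwrite('pics/dm.png',w)"
```

```text
t 40.08 p [0.3365, 0.3729, 0.1402] F [0.04, 0.56, 1.05] gap 92.77
```

View pics/dm.png

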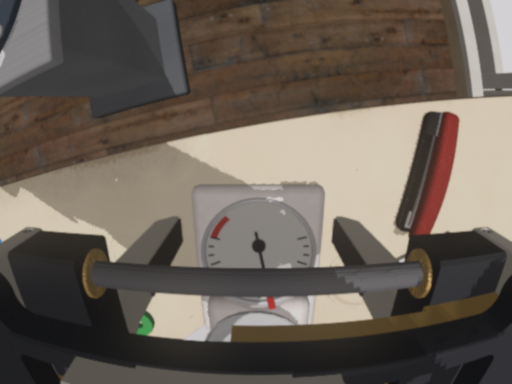

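```bash
python3 - <<'E'
from h import *
robot.line_to([0.376,0.366,0.14],v=0.2);robot.wait(0.3)
for i in range(4): pic(f"e{i}")
st()
w=np.mean([cv2.imread(f'pics/e{i}.png').astype(float) for i in range(4)],0).astype('uint8');cv2.imwrite('pics/em.png',w)
cv2.imwrite('pics/z15.png',cv2.rotate(cv2.resize(w[150:270,200:320],None,fx=5,fy=5,interpolation=cv2.INTER_CUBIC),1))
E
```

```text
t 40.92 p [0.3758, 0.3661, 0.14] F [-0.18, 0.48, 0.07] gap 92.91
```

View pics/z15.png

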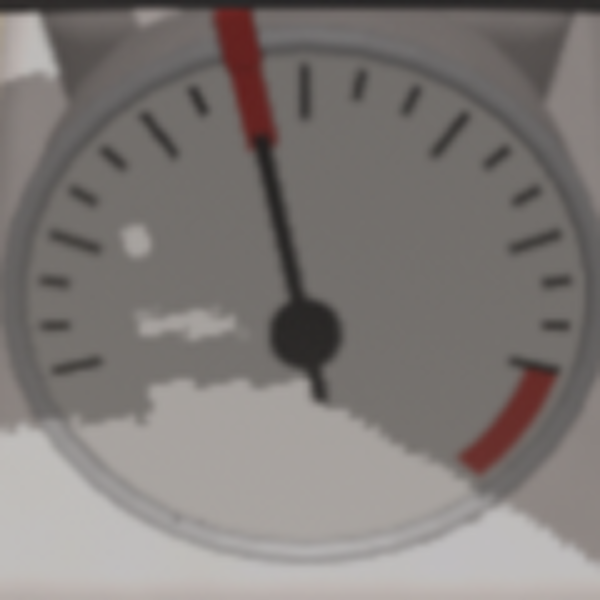

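```bash
python3 - <<'E'
from h import *
def run(files):
    w=np.mean([cv2.imread(f).astype(float) for f in files],0)
    d=np.load(files[0].replace("png","npz"));K=d["intrinsics"];Rc=R.from_rotvec(d["rotation"]).as_matrix();eye=d["eye"]
    yaw=np.radians(-10);sx=np.array([np.cos(yaw),np.sin(yaw),0]);C0=np.array([.471,.349,0])-.092*sx+[0,0,.063]
    def rayf(u,v):
        a=np.array([u-K[0,2],v-K[1,2]]);r=np.hypot(*a);th=r/K[0,0];return Rc@np.array([*(np.sin(th)*a/r),np.cos(th)])
    def proj(p):
        q=Rc.T@(p-eye);th=np.arccos(q[2]/np.linalg.norm(q));return K[:2,2]+K[0,0]*th*q[:2]/np.hypot(*q[:2])
    # rectified view of the dial plane
    for tilt in (42,47,52):
        n=-np.sin(np.radians(tilt))*sx+np.array([0,0,np.cos(np.radians(tilt))]);ex=np.cross(sx,[0,0,1.]);ey=np.cross(n,ex)  # ex right from the front, ey up
        N=600;s=0.00018
        jj,ii=np.mgrid[:N,:N];X=(ii-300)*s;Y=(300-jj)*s
        P=C0+X[...,None]*ex+Y[...,None]*ey
        q=(P-eye)@Rc;nq=np.linalg.norm(q,axis=-1);th=np.arccos(q[...,2]/nq);rr=np.hypot(q[...,0],q[...,1])
        mu=(K[0,2]+K[0,0]*th*q[...,0]/rr).astype(np.float32);mv=(K[1,2]+K[0,0]*th*q[...,1]/rr).astype(np.float32)
        img=cv2.remap(np.clip(w,0,255).astype(np.uint8),mu,mv,cv2.INTER_CUBIC)
        if tilt==47: cv2.imwrite("pics/rect_%s.png"%files[0][5:7],img)
        b,g,r=[img[...,k].astype(float) for k in range(3)]
        red=(r-np.maximum(b,g))>35
        num,lab,stt,cen=cv2.connectedComponentsWithStats(red.astype(np.uint8))
        o=[(stt[k,4],cen[k]) for k in range(1,num) if stt[k,4]>200]
        # marker: component highest
        k=min([k for k in range(1,num) if stt[k,4]>200],key=lambda k:cen[k][1])
        pm=np.argwhere(lab==k)[:,::-1].astype(np.float32)
        dark=(img.max(-1)<62)
        num2,lab2,st2,c2=cv2.connectedComponentsWithStats(dark.astype(np.uint8))
        k2=min([k for k in range(1,num2) if st2[k,4]>800],key=lambda k:np.hypot(*(c2[k]-[300,300])))
        pp=np.argwhere(lab2==k2)[:,::-1].astype(np.float32)
        m=(lab2==k2).astype(np.uint8)
        hub=cv2.morphologyEx(m,cv2.MORPH_OPEN,cv2.getStructuringElement(cv2.MORPH_ELLIPSE,(25,25)))
        hc=np.argwhere(hub)[:,::-1].mean(0)
        arm=np.argwhere((m>0)&(cv2.dilate(hub,np.ones((15,15),np.uint8))==0))[:,::-1].astype(np.float32)
        l=cv2.fitLine(arm,cv2.DIST_L2,0,.01,.01).ravel();lm=cv2.fitLine(pm,cv2.DIST_L2,0,.01,.01).ravel()
        l=l*np.sign(-l[1])*[1,1,0,0]+l*[0,0,1,1];lm=lm*np.sign(-lm[1])*[1,1,0,0]+lm*[0,0,1,1]
        A=lambda v:np.arctan2(v[0],-v[1])
        print(tilt,"hub",hc.round(1),"arm dir",A(l[:2]).round(3),"hub->armcentroid",A(l[2:]-hc).round(3),"marker dir",A(lm[:2]).round(3),"marker from hub",A(lm[2:]-hc).round(3),"mk c",lm[2:].round(1),len(arm),len(pm),st2[k2])
run(["pics/w9.png"]);run([f"pics/e{i}.png" for i in range(4)])
E
```

```text
42 hub [287.8 301.8] arm dir -0.222 hub->armcentroid -0.205 marker dir -0.242 marker from hub -0.213 mk c [236.4  63.5] 970 3693 [ 249  129   67  228 4260]
47 hub [287.8 301.9] arm dir -0.2 hub->armcentroid -0.184 marker dir -0.24 marker from hub -0.193 mk c [239.1  52.1] 1083 3348 [ 249  114   67  249 4686]
52 hub [287.8 302.4] arm dir -0.178 hub->armcentroid -0.162 marker dir -0.218 marker from hub -0.168 mk c [243.6  42.4] 1207 2593 [ 250   93   67  278 5245]
42 hub [287.8 295.9] arm dir -0.207 hub->armcentroid -0.202 marker dir -0.222 marker from hub -0.203 mk c [237.4  50.6] 1657 3077 [ 244  106   75  255 5097]
47 hub [287.8 295.9] arm dir -0.198 hub->armcentroid -0.193 marker dir -0.213 marker from hub -0.193 mk c [239.2  47.9] 1714 2825 [ 245  100   74  264 5293]
52 hub [287.8 295.8] arm dir -0.187 hub->armcentroid -0.182 marker dir -0.204 marker from hub -0.183 mk c [241.2  44.4] 1767 2536 [ 246   92   73  276 5535]
```

```bash
python3 -c "
import cv2,numpy as np
cv2.imwrite('pics/rr.png',np.hstack([cv2.imread('pics/rect_w9.png')[:,:],cv2.imread('pics/rect_e0.png')])[:, :] if 0 else cv2.resize(np.hstack([cv2.imread('pics/rect_w9.png'),cv2.imread('pics/rect_e0.png')]),(800,400)))"
```

```text
(no output)
```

View pics/rr.png

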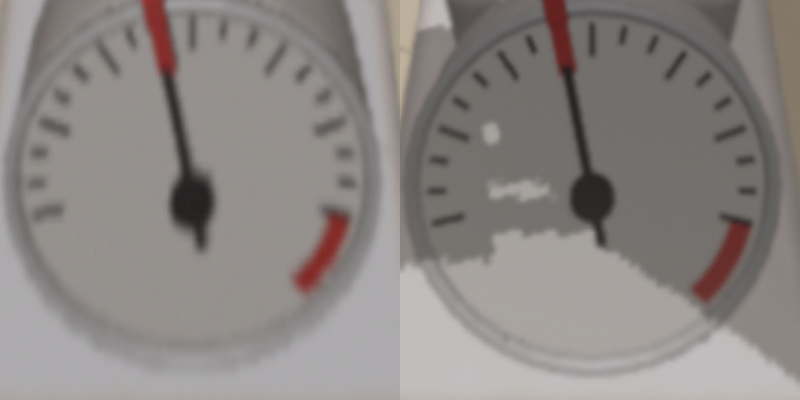

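```bash
cat > look.py <<'E'
from h import *
d=np.load("pics/e0.npz")
Rc=R.from_rotvec(d["rotation"]);R0=R.from_rotvec(ori(80));p0=np.array([.3758,.3661,.14])
off=R0.inv().apply(d["eye"]-p0);Rtc=R0.inv()*Rc
print("cam in tool",off.round(4),"axis in tool",Rtc.apply([0,0,1]).round(3))
yaw=np.radians(-10);sx=np.array([np.cos(yaw),np.sin(yaw),0]);C0=np.array([.471,.349,0])-.092*sx+[0,0,.063]
# dial centre is seen ~2mm left in the rectified view
t=np.radians(47);n=-np.sin(t)*sx+np.array([0,0,np.cos(t)])
def pose(a,D):
    Rt=R0*R.from_rotvec([-np.radians(a),0,0]);eye=C0+D*n
    return eye-Rt.apply(off),Rt,(Rt*Rtc).inv().apply(-n)
E
python3 - <<'E'
from look import *
for a in (25,30,35,40):
    p,Rt,v=pose(a,.25)
    print(a,p.round(3),"view dir in cam",v.round(3),Rt.apply([0,1,0]).round(2),robot.inverse_kinematics(p,Rt.as_rotvec()))
E
```

```text
cam in tool [ 0.0007 -0.1592  0.0708] axis in tool [-0.001  0.966 -0.258]
25 [0.33  0.373 0.119] view dir in cam [0.001 0.122 0.992] [ 0.42 -0.07 -0.91] [ 0.96176764  0.37558173  2.0178458  -0.6676999   0.66762564  0.08119047]
30 [0.339 0.372 0.131] view dir in cam [0.001 0.036 0.999] [ 0.49 -0.09 -0.87] [ 0.98511942  0.36838135  2.02596631 -0.80355768  0.69024035  0.20811296]
35 [0.347 0.37  0.144] view dir in cam [ 0.001 -0.052  0.999] [ 0.56 -0.1  -0.82] [ 1.00899454  0.36343481  2.03402189 -0.93072986  0.72371451  0.32657076]
40 [0.354 0.369 0.157] view dir in cam [ 0.001 -0.139  0.99 ] [ 0.63 -0.11 -0.77] [ 1.03319405  0.36083151  2.04195032 -1.0469759   0.76693433  0.43429783]
```

```bash
python3 - <<'E'
from look import *
p,Rt,v=pose(35,.24);print(p)
robot.move_ptp(p,Rt.as_rotvec());robot.wait(0.2)
for i in range(6): pic(f"f{i}")
st()
w=np.mean([cv2.imread(f'pics/f{i}.png').astype(float) for i in range(6)],0).astype('uint8');cv2.imwrite('pics/fm.png',w)
cv2.imwrite('pics/z16.png',cv2.rotate(cv2.resize(w[100:260,170:350],None,fx=3.75,fy=3.75,interpolation=cv2.INTER_CUBIC),1))
E
```

```text
cam in tool [ 0.0007 -0.1592  0.0708] axis in tool [-0.001  0.966 -0.258]
[0.35441212 0.36887526 0.13689664]
 t 42.41 p [0.3545, 0.3688, 0.1369] F [-0.32, -0.49, 0.27] gap 92.8
```

View pics/z16.png

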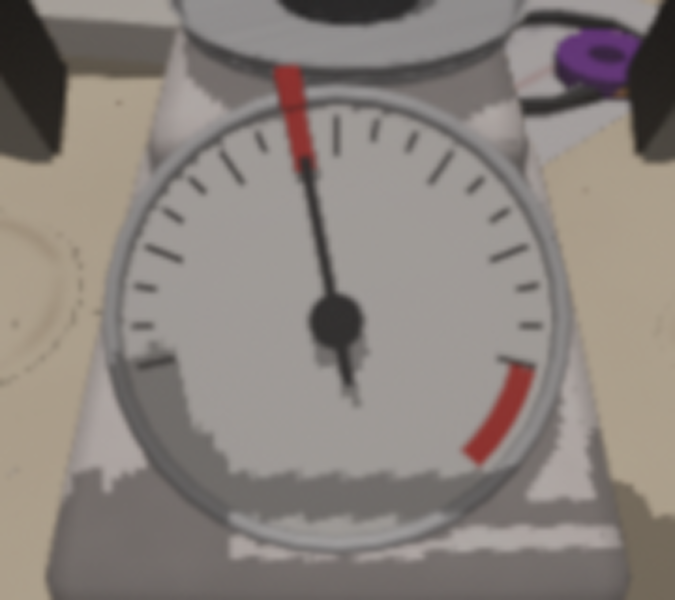

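```bash
cat > meas.py <<'E'
from look import *
w=np.mean([cv2.imread(f'pics/f{i}.png').astype(float) for i in range(6)],0)
d=np.load("pics/f0.npz");K=d["intrinsics"];Rcc=R.from_rotvec(d["rotation"]).as_matrix();eye=d["eye"]
def rect(tilt,dyaw=0,N=900,s=0.00012):
    t=np.radians(tilt);y=yaw+np.radians(dyaw);s_=np.array([np.cos(y),np.sin(y),0])
    n=-np.sin(t)*s_+np.array([0,0,np.cos(t)]);ex=np.cross(s_,[0,0,1.]);ey=np.cross(n,ex)
    jj,ii=np.mgrid[:N,:N];P=C0+((ii-N/2)*s)[...,None]*ex+((N/2-jj)*s)[...,None]*ey
    q=(P-eye)@Rcc;th=np.arccos(q[...,2]/np.linalg.norm(q,axis=-1));rr=np.hypot(q[...,0],q[...,1])
    mu=(K[0,2]+K[0,0]*th*q[...,0]/rr).astype(np.float32);mv=(K[1,2]+K[0,0]*th*q[...,1]/rr).astype(np.float32)
    return cv2.remap(w.astype(np.float32),mu,mv,cv2.INTER_CUBIC)
if __name__=="__main__":
  for tilt in (45,47,50):
    img=rect(tilt)
    if tilt==47: cv2.imwrite("pics/rf.png",img[100:700,100:800])
    b,g,r=[img[...,k] for k in range(3)]
    redness=np.clip(r-(b+g)/2,0,None); dark=np.clip(120-img.max(-1),0,None)
    hub=(img.max(-1)<75).astype(np.uint8);hub=cv2.morphologyEx(hub,cv2.MORPH_OPEN,cv2.getStructuringElement(cv2.MORPH_ELLIPSE,(31,31)))
    num,lab,s2,c2=cv2.connectedComponentsWithStats(hub);k=min(range(1,num),key=lambda k:np.hypot(*(c2[k]-450)));hc=c2[k]
    # per-row centroid
    def cols(W,r0,r1,x0,x1,thr):
        o=[]
        for y in range(r0,r1):
            a=W[y,x0:x1].copy();a[a<thr]=0
            if a.sum()>0:o.append((y,x0+(a*np.arange(x1-x0)).sum()/a.sum()))
        return np.array(o)
    hy=int(hc[1])
    P=cols(dark,hy-230,hy-55,int(hc[0])-90,int(hc[0])+20,15)
    fp=np.polyfit(P[:,0],P[:,1],1)
    rows=np.where((redness[:hy-100,int(hc[0])-140:int(hc[0])+20]>30).sum(1)>8)[0];r0,r1=rows.min(),rows.max()
    M=cols(redness,r0+8,r1-8,int(hc[0])-140,int(hc[0])+20,15);fm=np.polyfit(M[:,0],M[:,1],1)
    Mi=M[M[:,0]>(r0+r1)/2]
    print(tilt,"hub",hc.round(1),"ptr dir",-np.arctan(fp[0]).round(4),"ptr line at hub dx",(np.polyval(fp,hc[1])-hc[0]).round(2),"rows P",P[0,0],P[-1,0],"marker rows",r0,r1,"dir",-np.arctan(fm[0]).round(4),"mk line at hub dx",(np.polyval(fm,hc[1])-hc[0]).round(2),
     "pos angle mk inner",np.arctan2(Mi[:,1].mean()-hc[0],hc[1]-Mi[:,0].mean()).round(4),"all",np.arctan2(M[:,1].mean()-hc[0],hc[1]-M[:,0].mean()).round(4),"ptr",np.arctan2(P[:,1].mean()-hc[0],hc[1]-P[:,0].mean()).round(4))
E
python3 meas.py
```

```text
cam in tool [ 0.0007 -0.1592  0.0708] axis in tool [-0.001  0.966 -0.258]
45 hub [431.7 433.3] ptr dir -0.1941 ptr line at hub dx 0.57 rows P 203.0 377.0 marker rows 0 160 dir -0.1886 mk line at hub dx -2.79 pos angle mk inner -0.1968 all -0.1962 ptr -0.1903
47 hub [431.7 433.4] ptr dir -0.1941 ptr line at hub dx 0.59 rows P 203.0 377.0 marker rows 0 161 dir -0.1889 mk line at hub dx -2.6 pos angle mk inner -0.1966 all -0.196 ptr -0.1901
50 hub [431.7 433.6] ptr dir -0.1934 ptr line at hub dx 0.61 rows P 203.0 377.0 marker rows 0 163 dir -0.1885 mk line at hub dx -2.43 pos angle mk inner -0.1958 all -0.1952 ptr -0.1893[ WARN:0@1.746] global loadsave.cpp:1063 imwrite_ Unsupported depth image for selected encoder is fallbacked to CV_8U.
```

View pics/rf.png

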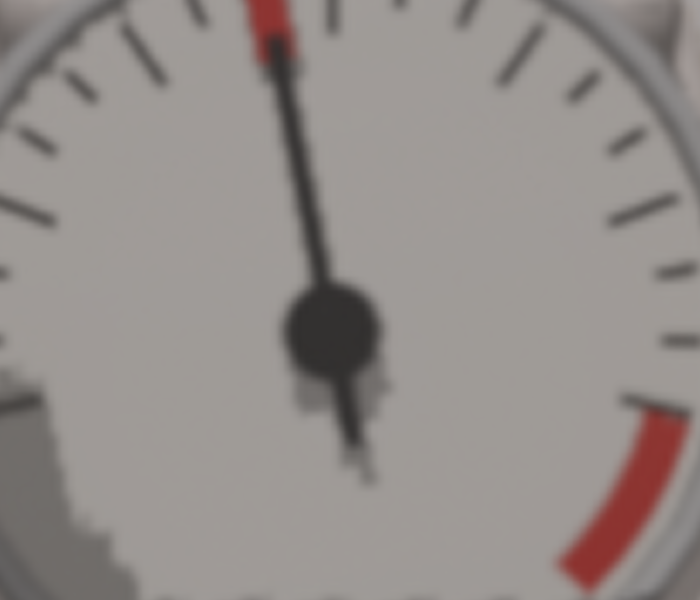

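```bash
python3 - <<'E'
from h import *
robot.line_to([0.30,0.38,0.28],v=0.25);robot.wait(0.3)
pic("g","top");pic("gs","scene");pic("gw");st()
w=cv2.imread("pics/gw.png");t=cv2.imread("pics/g.png")
cv2.imwrite("pics/gz.png",cv2.resize(t[165:285,155:355],None,fx=4,fy=4,interpolation=cv2.INTER_CUBIC))
E
```

```text
t 43.62 p [0.3001, 0.3799, 0.2797] F [-0.19, -0.3, -0.56] gap 92.8
```

View pics/gz.png

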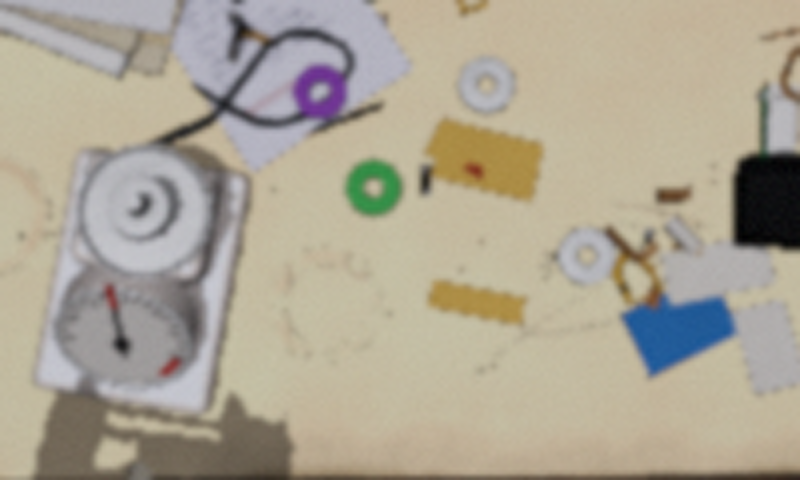

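View pics/gw.png

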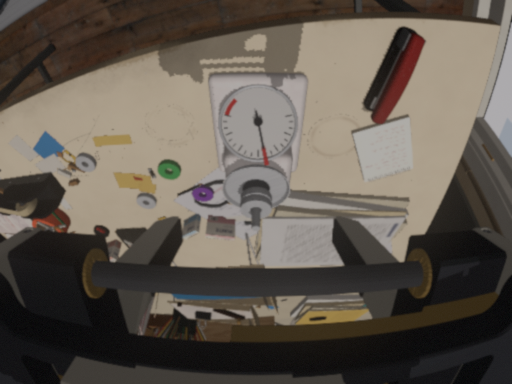

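```bash
python3 - <<'E' 2>/dev/null
from meas import *
from scipy.optimize import least_squares
img=rect(47,N=1100,s=0.00012)
g=img.max(-1);red=img[...,2]-(img[...,0]+img[...,1])/2
# ellipse-free: tick centroids at their outer portion; centre search by consistency of angles 0.2k
hc0=np.array([550-18.3,550-16.6])
m=((g<105)&(red<15)).astype(np.uint8)
n,lab,s2,c=cv2.connectedComponentsWithStats(m)
T=[]
for k in range(1,n):
    v=c[k]-hc0;r=np.hypot(*v)
    if 300<r<400 and 60<s2[k,4]<1500:
        p=np.argwhere(lab==k)[:,::-1].astype(np.float32);l=cv2.fitLine(p,cv2.DIST_L2,0,.01,.01).ravel()
        T.append((np.arctan2(v[0],-v[1]),r,s2[k,4],*c[k]))
T=np.array(sorted(T));print(T.round(3))
idx=np.round((T[:,0]+1.8)/.2);long=(idx%3==0)
ok=np.abs(T[:,0]-(idx*.2-1.8))<.06;T=T[ok];idx=idx[ok]
f=lambda p:np.arctan2(T[:,3]-p[0],p[1]-T[:,4])-(idx*.2-1.8)-p[2]
s=least_squares(f,[*hc0,0],loss="soft_l1",f_scale=.005);print("centre",s.x,"res",f(s.x).round(4),"hub",hc0)
cx,cy,rot=s.x
rows=np.where((red[:300,350:560]>30).sum(1)>8)[0]
for th in (12,25):
  o=[]
  for y in range(rows.min()+6,rows.max()-10):
    a=red[y,350:560].copy();a[a<th]=0;o.append((y,350+(a*np.arange(210)).sum()/a.sum()))
  o=np.array(o);fm=np.polyfit(o[:,0],o[:,1],1)
  print("marker rows",rows.min(),rows.max(),"dir",-np.arctan(fm[0])-rot+1.8,"pos from tick centre",np.arctan2(o[:,1].mean()-cx,cy-o[:,0].mean())-rot+1.8,"line at centre dx",np.polyval(fm,cy)-cx)
print("pointer dir",-.1941-rot+1.8,"pos",-.1901-rot+1.8)
E
```

```text
cam in tool [ 0.0007 -0.1592  0.0708] axis in tool [-0.001  0.966 -0.258]
[[-1.59000e+00  3.48938e+02  9.90000e+01  1.82828e+02  5.40222e+02]
 [-1.39200e+00  3.49010e+02  1.56000e+02  1.88244e+02  4.71385e+02]
 [-1.19200e+00  3.34329e+02  4.37000e+02  2.21089e+02  4.09721e+02]
 [-1.14500e+00  3.95237e+02  7.30000e+01  1.71685e+02  3.70301e+02]
 [-9.92000e-01  3.50782e+02  1.81000e+02  2.37989e+02  3.41613e+02]
 [-7.94000e-01  3.51699e+02  1.81000e+02  2.80928e+02  2.86812e+02]
 [-5.94000e-01  3.36377e+02  3.76000e+02  3.43319e+02  2.54721e+02]
 [-3.96000e-01  3.52471e+02  1.34000e+02  3.95627e+02  2.08254e+02]
 [ 1.00000e-03  3.35904e+02  2.78000e+02  5.31975e+02  1.97496e+02]
 [ 1.98000e-01  3.50209e+02  8.80000e+01  6.00591e+02  1.90034e+02]
 [ 3.97000e-01  3.54413e+02  1.12000e+02  6.68804e+02  2.06580e+02]
 [ 5.96000e-01  3.35480e+02  2.89000e+02  7.20104e+02  2.55820e+02]
 [ 7.95000e-01  3.52489e+02  1.61000e+02  7.83385e+02  2.86615e+02]
 [ 8.37000e-01  3.98222e+02  1.21000e+02  8.27306e+02  2.66570e+02]
 [ 9.93000e-01  3.52938e+02  1.62000e+02  8.27407e+02  3.40728e+02]
 [ 1.19200e+00  3.34250e+02  4.00000e+02  8.42282e+02  4.09862e+02]
 [ 1.39200e+00  3.51129e+02  1.53000e+02  8.77261e+02  4.71118e+02]
 [ 1.59100e+00  3.50197e+02  1.32000e+02  8.81826e+02  5.40477e+02]
 [ 1.78900e+00  3.27396e+02  1.57000e+02  8.51357e+02  6.04166e+02]]
centre [5.31991204e+02 5.30355039e+02 4.52236923e-04] res [ 0.0005 -0.0014 -0.0011  0.0468 -0.0005 -0.0011 -0.0007 -0.0009 -0.0005
 -0.0015 -0.0007  0.0003  0.0004  0.0413 -0.0003 -0.0001  0.0004 -0.0007
 -0.0025] hub [531.7 533.4]
marker rows 63 261 dir 1.6118361760194229 pos from tick centre 1.6019263959822043 line at centre dx -3.8149958288306607
marker rows 63 261 dir 1.6141715796689642 pos from tick centre 1.60177196841688 line at centre dx -4.7715129595999315
pointer dir 1.6054477630774424 pos 1.6094477630774424
```

```bash
python3 - <<'E'
from h import *
st();robot.sign_off()
E
```

```text
t 43.62 p [0.3001, 0.3799, 0.2797] F [-0.19, -0.3, -0.56] gap 92.8
the job is handed in; nothing more can be done
```

I threaded two rings onto the spindle, each lowered until it lay flat (one on the hub, one on the ring below). I stopped there because the pointer had come into line with the marker, and handed the job in at 43.6 s.

- **Reading:** calibrated on the dial's own graduations, the marker is at about 1.60 rad and the pointer at about 1.605–1.609 rad. That means it has just reached the marker, but the margin (about 0.005 rad) is no larger than the measurement error. Other ways of fitting the same lines gave differences between about −0.01 and +0.04 rad. I judged that as reached and did not add a third ring.
- **Finding the spindle:** I first gripped the spindle gently from two sides. The tray pushed back with up to about 5 N sideways, more than the 2 N that shifts it. After that the first ring missed by about 3 mm and pressed the spindle with about 1.3 N (pointer about 0.85 rad). I then found the spindle with the wrist camera and threaded both rings without further contact.
- **Last checks:** no reading came near the red zone. The other two steel rings still lie on the table. The marker, the green and purple look-alikes and the stapler look undisturbed in the last pictures. I did not specifically re-check the tape roll and date stamp, which the arm never went near. The gripper was open and touching nothing.

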